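Square up a jig corner with the assembly square and hold it

ROBOT

A 6-joint arm with a two-finger parallel gripper is mounted at the origin on a cart in front of the work surface, level with it; the furniture and walls round the work are solid. World frame = base frame: x ahead of the robot, y to its left, z up, the work surface at z = 0. Lengths are in m, angles in rad, forces in N, time in s.
With the tool pointing down it reaches from about 0.425 to 0.95 m from the base axis. Payload 3.5 kg.
Tool frame: the origin (TCP) lies between the finger pads; the fingertips stand 8 mm ahead of it and the grasp point (between the pads) lies 11 mm behind it; z points along the fingers, y is the line along which they close (so a half turn about z gives the same grasp; the last joint's range is limited). The gripper opens to 85 mm and grips with 20 to 120 N. Pads are 22 mm wide; open, the fingers measure 114 mm over their backs; the gripper's body (76 mm by 85 mm) begins 54 mm behind the grasp point. The pads swing forward as they close: fully open they stand 13 mm farther back than shut.
Start: joints at [0.967, 0.286, 1.577, -0, 1.279, -0.15], TCP at [0.296, 0.607, 0.239] pointing down, gripper open.
Joint ranges: [-2.77, 2.77], [-0.9, 2.22], [0.21, 2.48], [-1.53, 4.67], [0.24, 2.81], [-2.84, 2.84]. Speed limits (rad/s): [2.79, 2.79, 3.14, 3.14, 3.14, 3.14].

INTERFACE

Orientations are given as a unit quaternion [w, x, y, z].
In Python, from bench import manip gives the robot as it stands.
- The arm moves only by the tool servo_tool, never from a script. Its argument "rows" is a list of rows, each a list of 3 entries, a list of its own where there are three numbers: the gripper command: -1 is fully open, 1 is shut, values between are in proportion, then the shift along the tool's x, y, z in cm, then the turn, a rotation vector about the tool's x, y, z in rad. In form: [[gripper, [tx, ty, tz], [ax, ay, az]], ...]. A call has 1 to 12 rows; each row shifts and turns the commanded pose from where the row before left it, along the tool's axes as they then stand; what a row does not reach is not made up. A row lasts 1/12 s, in which the tool goes at most 41.7 mm and 7.16 degrees, less where a joint would pass 70% of its speed; a pose out of reach is approached as far as the arm can. A call with a gripper value outside its range is refused whole. The fingers move at their own pace and stop on an object; "force" is the grip in N (left out, the last holds). Time passes only in rows, so rows that do not move let the fingers close. It gives the time, the measured TCP pose, the force, the opening and the grip force at its end, in the units of the state.
- manip.observe(): the state, without advancing time (a new reading comes with each control period).
- manip.read_camera(name): name is "scene" or "top" or "wrist"; returns a dict with "color" (480x640x3 uint8, blue, green, red), "z_map" (480x640 float32, m along the optical axis (not along the pixel's ray), 0 where there is no reading), "mtx" (3x3 intrinsics, pixels), "rvec" (rotation vector, rad) and "tvec" (3), from world to camera coordinates, as OpenCV has them. Camera axes: x right, y down, z forward; pixel columns grow to the right and rows downward; lengths in m; the calibration is good to about 2 mm. The wrist camera is an equidistant fisheye: a pixel r from the principal point sees the ray r / f radians off the axis. A picture is of the moment at which its call begins.
- manip.finish_job(): hands the job in; it is judged then, once.
Trained networks look in a picture, given as the dict that the camera call returned (one of the last four; its "shot" number tells which), for a name from the list of things; names that differ only in an ending like _2 or _b are one class to them, and where a whole thing is asked for, a point or a joint stands for the part that bears it (a point fixed in the world has none). Each returns a list of dicts, best first, with "score" (0 to 1); they miss things now and then, are a little off and sometimes report something else, mostly with a low value. They report only what shows in the picture. A call takes as long as a camera call.
- manip.search_frame(picture, thing): "xyz" ([x, y, z] in m, in world coordinates, good to about 4 mm: the middle of the surface that is visible of it).
The state is a dict: "clock": time; "joint_pos": joint angles; "qvel": joint speeds; "joint_torque": joint torques, N m; "position": TCP position; "orientation": TCP orientation; "ft_force": force on the tool from outside, world axes, zero at the start; "wrist_torque": the same for the moment, N m; "width": finger opening in m; "grasp_force": force on a finger pad.
Only numpy, scipy, OpenCV 4.12 (cv2) and the standard library are available. Lean on these libraries where they do the work, as an engineer would, in place of code of your own. Each camera call takes 0.05 s, during which the arm holds its last target. There are 200 camera calls.

TASK

Swing both loose flaps of the carton wide open, well past upright, then lift out the assembly square by its orange handle. Lay it flat on the grey plate of the corner jig and press it into the corner until its legs are flush with the blue fixed fence and the yellow swivel fence, turning the yellow one square to the blue. Finish while still gripping the handle and pressing against both fences, with the flaps left open and the tape roll, gauge plug and bit block undisturbed.

Things in the scene. Friction and masses are not known exactly. Their poses are not given: they have to be found in the camera images.
- carton: Brown carton fixed to the bench, 126 x 126 mm outside, 75 mm high, board 3 mm thick. Origin: centre of underside; z up; x away from the robot (within 0.2 rad). Two loose flaps are hinged on the rims at x = +61.5 mm and -61.5 mm, height 75 mm, hinges parallel to y. The y-side flaps are folded down outside and do not move.
- flap_far (a joint): Flap on the carton's +x rim: 45 mm long, 120 mm wide, 3 mm thick. 0 = closed flat over the carton, 1.57 = upright, 2.9 = fully open outward (stop). Starts half raised (0.9 to 1.3), leaving a gap of some 65 to 100 mm between the two flaps' free edges. Light friction holds it where it is left (under 1 N at its edge moves it).
- flap_near (a joint): Flap on the carton's -x rim (nearest the robot): the mirror image of flap_far, with the same values.
- square: Loose aluminium L, 0.25 kg, flat on the carton's floor. Legs 75 x 18 x 16 mm, joined by a diagonal brace with an upright orange handle, 40 long x 16 thick, top 62 mm above the underside. Origin: on the underside below the handle; z up. Outer leg faces: planes x = -37.5 and y = -37.5 mm. The handle's length runs along (1,-1,0); grip its thickness by closing along (1,1,0).
- square_handle (a point): Good point to grip on the square's handle: on its axis, 45 mm above the square's underside. Axes as square.
- jig: Corner jig fixed to the bench: grey plate 130 x 130 x 6 mm with two fences 24 mm high. Origin: on its underside, below where the square's origin lies when fully home; z up. When home, the square's axes match the jig's. Inner corner at x = y = -37.5 mm, working space on its +x, +y side. x points to the robot's left, y toward the robot (within 0.2 rad).
- jig_seat (a point): The point on the top of the jig's plate (6 mm above its underside) where the square's origin lies when fully home. Axes as jig.
- fence: Blue fixed fence of the jig, 82 x 14 x 24 mm, along the jig's x axis; its working face is the plane y = -37.5 mm of the jig (x from -37.5 to +44.5 mm). Origin: centre of its underside, on the plate. Axes parallel to the jig's.
- swivel_pin (a point): The yellow swivel fence's pin; the fence is a bar 72 x 14 x 24 mm along the jig's y when square. It turns about an upright pin through its middle, at x = -44.5, y = 0 mm of the jig; when square, its working face (its own +x face) is the jig's plane x = -37.5 mm. This point: on the pin, on the plate's top.
- swivel (a joint): Angle of the yellow swivel fence: 0 = square to the blue fence, positive = turned counterclockwise seen from above. Starts anywhere from -0.22 to +0.22, stays where it is left (friction about 0.04 N m, so 1 N at its end turns it). A square pressed flat against it turns it to lie flush.
- tape: Bystander: roll of blue tape lying flat, 70 mm across, 18 mm high, behind the jig. Origin: centre of its underside.
- plug: Bystander: slim steel gauge plug with a red band, 108 x 16 x 16 mm, lying behind the carton. Origin: centre of its underside.
- bit_block: Bystander: red block with screwdriver bits, 38 x 100 x 46 mm, far left of the jig. Origin: centre of its underside.

How it is judged:
By the outcome, as a careful person would: the job done as asked, in the order asked, and still so for the second after the job is handed in, while the arm keeps its last pose, push and grip.
It also fails if it takes over 58 s, if anything falls off the work surface, if the arm or the gripper's body presses on something with over 40 N, if the wrist force passes 120 N, or if a joint passes its speed limit or range.

## Working session

There is one attempt and no reset: what is moved stays moved. The work goes in short steps, Python scripts to look and compute and a tool call to move; the robot and the scene stay as the last step left them, time stands still between calls to the robot, and variables do not carry over. Pictures are saved under pics/ and viewed, at most 10 in all, crops included, and the job is handed in when it is done.

Besides the shell and the picture viewer there is one more tool, called after "Call:" as name(argument=value, ...), one argument or row to a line, values as JSON. servo_tool: Moves the arm, as the interface text tells. Its arguments: {"type":"object","properties":{"rows":{"type":"array"},"force":{"type":"number"}},"required":["rows"]}

```bash
mkdir -p pics; cat > h.py <<'E'
import numpy as np, cv2
from bench import manip
from scipy.spatial.transform import Rotation as R
def cloud(p):
    z=p["z_map"];v,u=np.mgrid[:480,:640];K=p["mtx"]
    c=np.stack([(u-K[0,2])/K[0,0]*z,(v-K[1,2])/K[1,1]*z,z],-1)
    M=cv2.Rodrigues(np.array(p["rvec"],float))[0]
    w=(c-np.array(p["tvec"]).reshape(3))@M
    w[z==0]=np.nan
    return w
def tool():
    s=manip.observe();q=s["orientation"];return np.array(s["position"]),R.from_quat([q[1],q[2],q[3],q[0]])
def st():
    s=manip.observe()
    for k in ["clock","joint_pos","position","orientation","ft_force","width","grasp_force"]:print(k,np.round(s[k],4))
E
python3 - <<'E'
from h import *
st()
for n in ["scene","top"]:
    p=manip.read_camera(n);cv2.imwrite(f"pics/{n}0.png",p["color"])
    np.savez(f"{n}0.npz",w=cloud(p),c=p["color"])
    print(n,p["mtx"].tolist(),np.ravel(p["rvec"]),np.ravel(p["tvec"]))
    for t in ["carton","flap_far","flap_near","square","square_handle","jig","fence","swivel","tape","plug","bit_block"]:
        print(t,[(np.round(d["xyz"],3).tolist(),round(d["score"],2)) for d in manip.search_frame(p,t)[:2]])
E
```

```text
clock 0.0
joint_pos [ 0.967   0.2872  1.5782 -0.      1.2786 -0.15  ]
position [0.2955 0.6062 0.2379]
orientation [-4.000e-04  2.250e-01  9.744e-01 -1.100e-03]
ft_force [-0.1617  0.1599 -0.3122]
width 0.0857
grasp_force 0.0
scene [[542.8453280320692, 0.0, 320.46479432356256], [0.0, 542.8453280320692, 242.00402648953835], [0.0, 0.0, 1.0]] [ 0.88217042 -2.22523595  1.34403096] [0.44265955 0.21771451 0.63890082]
carton [([0.468, -0.133, 0.057], 0.96)]
flap_far [([0.555, -0.161, 0.098], 0.68), ([0.47, -0.132, 0.058], 0.56)]
flap_near [([0.451, -0.147, 0.094], 0.84)]
square [([0.505, -0.148, 0.052], 0.44)]
square_handle [([0.51, -0.155, 0.053], 0.68)]
jig [([0.571, 0.011, 0.003], 0.8)]
fence [([0.601, 0.013, 0.021], 0.85), ([0.455, -0.149, 0.094], 0.7)]
swivel [([0.565, -0.031, 0.022], 0.94)]
tape [([0.701, -0.013, 0.007], 0.97), ([0.565, -0.034, 0.025], 0.36)]
plug [([0.66, -0.127, 0.01], 0.49)]
bit_block []
top [[545.8426635935691, 0.0, 311.3906248406441], [0.0, 545.8426635935691, 234.50180278333625], [0.0, 0.0, 1.0]] [ 2.13150632 -2.19744361  0.09850131] [0.06609305 0.59408206 0.98179511]
carton [([0.501, -0.166, 0.05], 0.58)]
flap_far [([0.552, -0.167, 0.099], 0.97)]
flap_near [([0.455, -0.162, 0.098], 0.6)]
square [([0.509, -0.166, 0.017], 0.92), ([0.616, 0.009, 0.027], 0.53)]
square_handle [([0.51, -0.163, 0.021], 0.91), ([0.503, -0.165, 0.054], 0.67)]
jig [([0.573, 0.004, 0.004], 0.6), ([0.539, 0.278, 0.024], 0.44)]
fence [([0.614, 0.011, 0.029], 0.94)]
swivel [([0.57, -0.039, 0.031], 0.67)]
tape [([0.706, -0.018, 0.019], 0.61), ([0.663, -0.133, 0.012], 0.46)]
plug [([0.665, -0.13, 0.01], 0.8)]
bit_block [([0.535, 0.28, 0.024], 0.66), ([0.455, -0.161, 0.098], 0.59)]
```

View pics/top0.png

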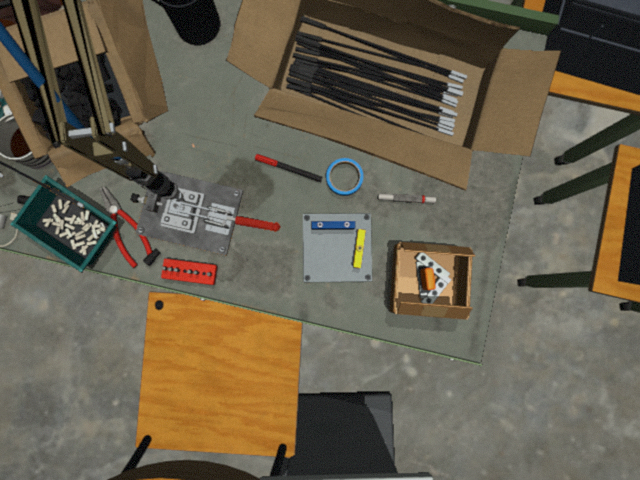

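View pics/scene0.png

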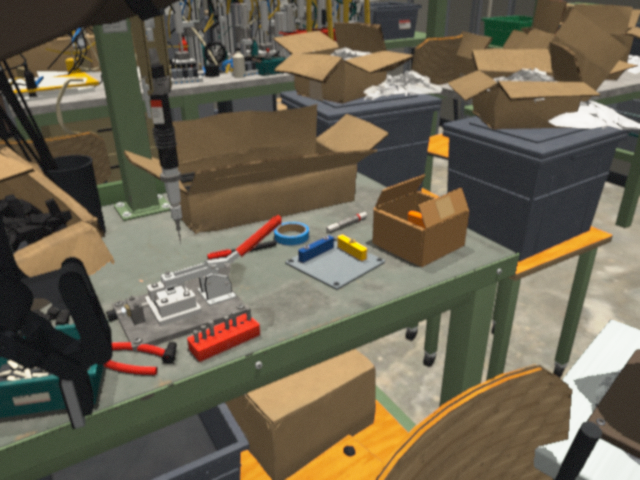

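```bash
python3 - <<'E'
from h import *
d=np.load("top0.npz");w=d["w"];c=d["c"]
a=cv2.resize(c[230:330,380:480],(600,600),interpolation=cv2.INTER_CUBIC)
cv2.imwrite("pics/crop1.png",a)
def fit(name,m):
    m=m.astype(np.uint8);n,l,s,_=cv2.connectedComponentsWithStats(m)
    i=1+np.argmax(s[1:,4]);v,u=np.where(l==i)
    P=w[v,u];r=cv2.minAreaRect((P[:,:2]*1000).astype(np.float32));
    print(name,len(v),np.round(r[0],1),np.round(r[1],1),round(r[2],1),"z",np.round(np.nanpercentile(P[:,2],[5,50,95]),4))
hsv=cv2.cvtColor(c,cv2.COLOR_BGR2HSV);H,S,V=[hsv[...,i].astype(int) for i in range(3)]
X,Y,Z=w[...,0],w[...,1],w[...,2]
J=(X>.48)&(X<.66)&(Y>-.09)&(Y<.1)
fit("blue",J&(H>100)&(H<130)&(S>100)&(Z>.02))
fit("yellow",J&(H>22)&(H<35)&(S>120)&(Z>.02))
fit("plate",J&(Z<.012)&(Z>.003))
C=(X>.42)&(X<.6)&(Y<-.09)&(Y>-.25)
fit("orange",C&(H>5)&(H<16)&(S>190)&(Z>.05)&(Z<.072)&(abs(X-.508)<.04)&(abs(Y+.165)<.04))
fit("rim+",C&(Z>.068))
fit("metal",C&(S<60)&(Z<.04)&(Z>.012)&(V>110))
for s in (-1,1):
    # y side rim lines
    m=C&(abs(Z-.075)<.006)&(Y*0+s*(Y+.166)>.05)&(s*(Y+.166)<.075);print(s,m.sum(),np.polyfit(X[m],Y[m],1) if m.sum()>5 else "")
# flaps: points above rim
m=C&(Z>.085)
for s in (-1,1):
    k=m&(s*(X-.503)>0);print("flap",s,k.sum(),X[k].min(),X[k].max(),Y[k].min(),Y[k].max(),Z[k].max());print(np.polyfit(Y[k],X[k],1),np.polyfit(Z[k],X[k],1))
E
```

```text
blue 264 [613.4   7.2] [78.3 13.5] 88.7 z [0.0257 0.0293 0.0326]
yellow 285 [568.1 -39.4] [13.8 71.7] 80.3 z [0.0261 0.0297 0.0336]
plate 3681 [572.7   0.6] [132.2 131.3] 88.3 z [0.0035 0.0058 0.0088]
orange 74 [ 507.8 -154.1] [ 9.2 37.3] 86.7 z [0.0517 0.061  0.0663]
rim+ 2104 [ 504.7 -163. ] [133.8 126.8] 83.7 z [0.0726 0.0931 0.1151]
metal 527 [ 511.6 -163.8] [75.4 65.1] 48.2 z [0.0149 0.0186 0.0217]
-1 230 [-0.09930165 -0.17557123]
1 307 [-0.08763291 -0.05563418]
flap -1 772 0.4395092174494519 0.46909903722189167 -0.21767175819691134 -0.0974415826231467 0.11811929835280363
[0.10475415 0.47149943] [0.57356637 0.39653839]
flap 1 561 0.542336639716884 0.5703253759649289 -0.2283089823225924 -0.10850229572105914 0.118233654594024
[0.10612773 0.57378114] [-0.48258444  0.60599703]
```

View pics/crop1.png

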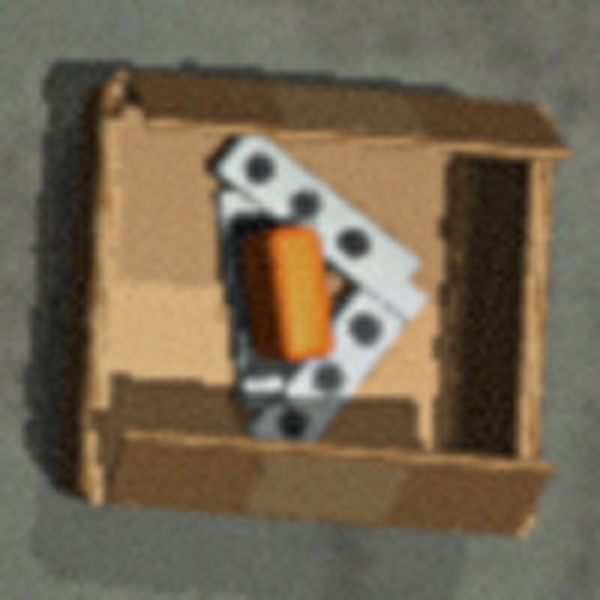

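Call:
servo_tool(
  rows=[
    [1,[-2.63,-2.99,0],[0,0,0]],
    [1,[-2.63,-2.99,0],[0,0,0]],
    [1,[-2.63,-2.99,0],[0,0,0]],
    [1,[-2.63,-2.99,0],[0,0,0]],
    [1,[-2.63,-2.99,0],[0,0,0]],
    [1,[-2.63,-2.99,0],[0,0,0]],
    [1,[-2.63,-2.99,0],[0,0,0]],
    [1,[-2.63,-2.99,0],[0,0,0]],
    [1,[-2.63,-2.99,0],[0,0,0]],
    [1,[-2.63,-2.99,0],[0,0,0]],
    [1,[-2.63,-2.99,0],[0,0,0]],
    [1,[-2.63,-2.99,0],[0,0,0]],
  ],
  force=40,
)

```text
clock: 2.2
position: [0.4223, 0.1441, 0.2398]
orientation: [0.001, 0.225, 0.974, 0.0]
ft_force: [1.9, 0.1, 0.1]
width: 0.0002
grasp_force: 0.0
```

Call:
servo_tool(
  rows=[
    [1,[-2.63,-2.99,0],[0,0,0]],
    [1,[-2.63,-2.99,0],[0,0,0]],
    [1,[-2.63,-2.99,0],[0,0,0]],
    [1,[-2.63,-2.99,0],[0,0,0]],
    [1,[-2.63,-2.99,0],[0,0,0]],
    [1,[-2.63,-2.99,0],[0,0,0]],
    [1,[-2.63,-2.99,0],[0,0,0]],
    [1,[-2.63,-2.99,0],[0,0,0]],
    [1,[0,0,0],[0,0,0]],
  ],
)

```text
clock: 2.95
position: [0.5076, -0.1675, 0.2397]
orientation: [0.001, 0.228, 0.974, -0.001]
ft_force: [0.1, 0.7, 1.2]
width: -0.0001
grasp_force: 0.0
```

```bash
python3 - <<'E'
from h import *
st()
p=manip.read_camera("wrist");cv2.imwrite("pics/w1.png",p["color"]);print(p["mtx"].tolist(),np.ravel(p["rvec"]),np.ravel(p["tvec"]))
import pickle;pickle.dump(p,open("w1.pkl","wb"))
for t in ["square_handle","square","flap_near","flap_far","carton"]:
    print(t,[(np.round(d["xyz"],3).tolist(),round(d["score"],2)) for d in manip.search_frame(p,t)[:2]])
E
```

```text
clock 2.95
joint_pos [-0.5077 -0.0264  1.9219 -0.0022  1.2432 -1.6183]
position [ 0.5076 -0.1675  0.2397]
orientation [ 0.0011  0.2277  0.9737 -0.0014]
ft_force [0.1065 0.7269 1.2042]
width -0.0001
grasp_force 0.0
[[371.64829954431775, 0.0, 318.6422917566549], [0.0, 371.64829954431775, 235.92895544241244], [0.0, 0.0, 1.0]] [-2.44206103 -1.51609729 -0.22871168] [-0.07359807 -0.54290808  0.21955653]
square_handle [([0.508, -0.164, 0.022], 0.6)]
square [([0.514, -0.167, 0.017], 0.93), ([0.568, -0.046, 0.03], 0.2)]
flap_near [([0.458, -0.155, 0.101], 0.71)]
flap_far [([0.557, -0.16, 0.111], 0.92)]
carton [([0.513, -0.157, 0.049], 0.59)]
```

View pics/w1.png

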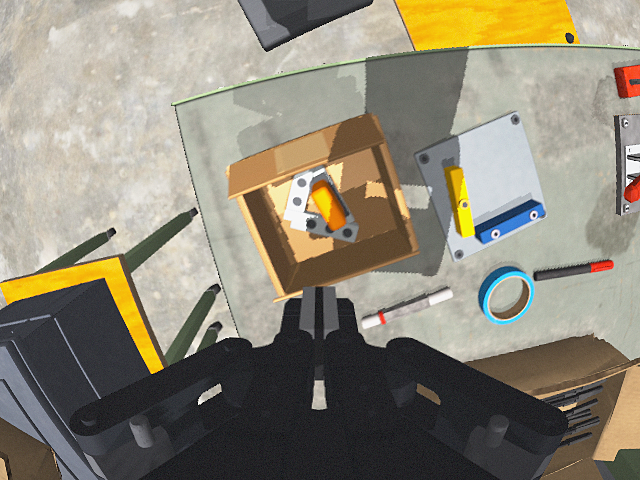

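```bash
cat >> h.py <<'E'
def wcloud(p):
    z=p["z_map"];v,u=np.mgrid[:480,:640];K=p["mtx"];x=(u-K[0,2])/K[0,0];y=(v-K[1,2])/K[1,1]
    r=np.hypot(x,y)+1e-9;t=np.tan(np.minimum(r,1.5));c=np.stack([x/r*t*z,y/r*t*z,z],-1)
    M=cv2.Rodrigues(np.array(p["rvec"],float))[0];w=(c-np.array(p["tvec"]).reshape(3))@M;w[z==0]=np.nan
    return w
def rect(name,P):
    r=cv2.minAreaRect((P[:,:2]*1000).astype(np.float32));print(name,len(P),np.round(r[0],1),np.round(r[1],1),round(r[2],1),"z",np.round(np.nanpercentile(P[:,2],[5,50,95]),4))
def masks(p,w,ctr,rad):
    hsv=cv2.cvtColor(p["color"],cv2.COLOR_BGR2HSV);H,S,V=[hsv[...,i].astype(int) for i in range(3)]
    n=np.hypot(w[...,0]-ctr[0],w[...,1]-ctr[1])<rad
    return H,S,V,n
E
python3 - <<'E'
from h import *
import pickle;p=pickle.load(open("w1.pkl","rb"));w=wcloud(p);X,Y,Z=[w[...,i] for i in range(3)]
H,S,V,n=masks(p,w,(.508,-.16),.035)
o=n&(H>5)&(H<25)&(S>150)&(Z>.03)
rect("orange all",w[o]);rect("orange top",w[o&(Z>.059)&(Z<.07)])
print(np.bincount((Z[o]*200).astype(int)))
n2=np.hypot(X-.51,Y+.166)<.06
m=n2&(S<70)&(Z>.01)&(Z<.03);rect("metal",w[m]);print(cv2.boxPoints(cv2.minAreaRect((w[m][:,:2]*1000).astype(np.float32))))
n3=np.hypot(X-.57,Y)<.1
rect("yellow",w[n3&(H>22)&(H<35)&(S>120)&(Z>.022)]);rect("blue",w[n3&(H>100)&(H<130)&(S>100)&(Z>.022)])
E
```

```text
orange all 687 [ 507.  -160.2] [39.4 16. ] 4.8 z [0.0361 0.0612 0.063 ]
orange top 505 [ 507.3 -160.2] [38.9 15.1] 4.6 z [0.0597 0.0617 0.0631]
[  0   0   0   0   0   0  30  21  31  24  30  84 467]
metal 2202 [ 510.8 -162.9] [75.2 66.8] 49.2 z [0.0122 0.0161 0.0175]
[[ 460.97754 -169.50539]
 [ 511.4983  -213.16234]
 [ 560.6382  -156.29662]
 [ 510.11743 -112.63966]]
yellow 679 [567.9 -40. ] [14.5 71.5] 81.6 z [0.0259 0.0274 0.0309]
blue 773 [613.3   6.9] [82.6 14.7] 88.6 z [0.0233 0.0269 0.0284]
```

Call:
servo_tool(
  rows=[
    [1,[0,0,0],[0,0,-0.108]],
    [1,[0,0,0],[0,0,-0.108]],
    [1,[0,0,0],[0,0,-0.108]],
    [1,[0,0,0],[0,0,-0.108]],
    [1,[0,0,0],[0,0,-0.108]],
    [1,[0,0,3.6],[0,0,0]],
    [1,[0,0,3.6],[0,0,0]],
    [1,[0,0,3.6],[0,0,0]],
    [1,[0,0,2.6],[0,0,0]],
    [1,[0,0,1.2],[0,0,0]],
    [1,[0,0,0],[0,0,0]],
    [1,[0,0,0],[0,0,0]],
  ],
)

```text
clock: 4.25
position: [0.5069, -0.1608, 0.094]
orientation: [0.0, -0.044, 0.999, -0.0]
ft_force: [-0.4, 0.8, 1.3]
width: 0.0002
grasp_force: 0.0
```

Call:
servo_tool(
  rows=[
    [1,[1,0,0],[0,0,0]],
    [1,[1,0,0],[0,0,0]],
    [1,[1,0,0],[0,0,0]],
    [1,[1,0,0],[0,0,0]],
    [1,[1,0,0],[0,0,0]],
    [1,[1,0,0],[0,0,0]],
    [1,[1,0,0],[0,0,0]],
    [1,[1,0,0],[0,0,0]],
    [1,[0.9,0,0],[0,0,0]],
    [1,[0,0,0],[0,0,0]],
  ],
)

```text
clock: 5.08
position: [0.4157, -0.1688, 0.0928]
orientation: [-0.001, -0.043, 0.999, 0.0]
ft_force: [1.0, -0.3, -0.6]
width: 0.0002
grasp_force: 0.0
```

Call:
servo_tool(
  rows=[
    [1,[-2.5,0,0],[0,0,0]],
    [1,[-3,0,0],[0,0,0]],
    [1,[-3,0,0],[0,0,0]],
    [1,[-1.2,0,0],[0,0,0]],
    [1,[-1,0,0],[0,0,0]],
    [1,[-1,0,0],[0,0,0]],
    [1,[-1,0,0],[0,0,0]],
    [1,[-1,0,0],[0,0,0]],
    [1,[-1,0,0],[0,0,0]],
    [1,[-1.2,0,0],[0,0,0]],
    [1,[-1.2,0,0],[0,0,0]],
    [1,[-1,0,0],[0,0,0]],
  ],
)

```text
clock: 6.08
position: [0.5991, -0.1534, 0.0934]
orientation: [0.0, -0.043, 0.999, 0.0]
ft_force: [-0.2, 0.0, 0.4]
width: 0.0001
grasp_force: 0.2
```

Call:
servo_tool(
  rows=[
    [1,[0,0,0],[0,0,0]],
    [0,[0,0,-2],[0,0,0]],
    [0,[0,0,-3.5],[0,0,0]],
    [0,[2,0,-3],[0,0,0]],
    [0,[3,0,-1],[0,0,0]],
    [0,[3,0,0],[0,0,0]],
    [0,[0.7,0,0],[0,0,0]],
    [0,[0,0,0],[0,0,0]],
  ],
)

```text
clock: 6.75
position: [0.5098, -0.1608, 0.1883]
orientation: [-0.0, -0.042, 0.999, 0.0]
ft_force: [1.0, 0.3, -0.2]
width: 0.0429
grasp_force: 0.0
```

```bash
python3 - <<'E'
from h import *
st()
p=manip.read_camera("wrist");cv2.imwrite("pics/w2.png",p["color"])
w=wcloud(p);X,Y,Z=[w[...,i] for i in range(3)]
H,S,V,n=masks(p,w,(.508,-.16),.035)
o=n&(H>5)&(H<25)&(S>150)&(Z>.03);rect("orange all",w[o]);rect("top",w[o&(Z>.057)&(Z<.07)])
pos,r=tool();print(r.as_matrix().round(3))
E
```

```text
clock 6.75
joint_pos [-0.4955  0.0256  1.9678 -0.      1.1485 -2.1511]
position [ 0.5098 -0.1608  0.1883]
orientation [-2.000e-04 -4.240e-02  9.991e-01  1.000e-04]
ft_force [ 0.9522  0.2704 -0.1673]
width 0.0429
grasp_force 0.0
orange all 990 [ 507.  -153.6] [40.3 29.8] 2.7 z [0.0398 0.0614 0.0629]
top 856 [ 507.6 -161.1] [39.9 15.7] 5.2 z [0.0592 0.0616 0.0629]
[[-0.996 -0.085  0.   ]
 [-0.085  0.996  0.   ]
 [-0.     0.    -1.   ]]
```

View pics/w2.png

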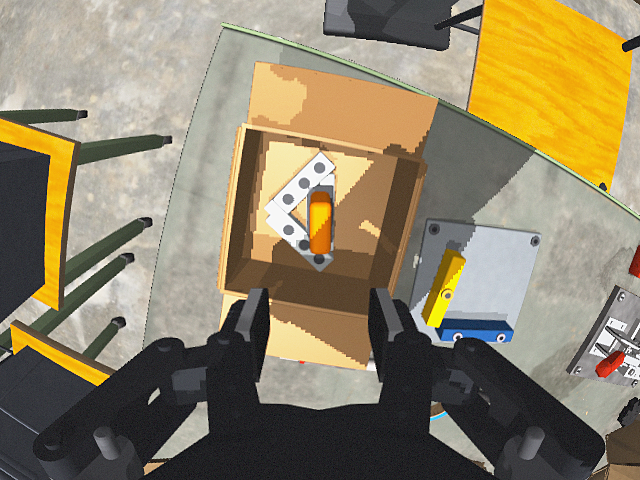

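Call:
servo_tool(
  rows=[
    [0,[0.2,0,3.5],[0,0,0]],
    [0,[0,0,3.5],[0,0,0]],
    [0,[0,0,3.5],[0,0,0]],
    [0,[0,0,2.5],[0,0,0]],
    [0,[0,0,1.5],[0,0,0]],
    [0,[0,0,0.7],[0,0,0]],
    [0,[0,0,0],[0,0,0]],
    [1,[0,0,0],[0,0,0]],
    [1,[0,0,0],[0,0,0]],
    [1,[0,0,0],[0,0,0]],
    [1,[0,0,0],[0,0,0]],
    [1,[0,0,0],[0,0,0]],
  ],
  force=80,
)

```text
clock: 7.8
position: [0.5109, -0.1617, 0.038]
orientation: [0.002, -0.043, 0.999, -0.001]
ft_force: [1.4, -0.2, 2.8]
width: 0.0152
grasp_force: 78.4
```

Call:
servo_tool(
  rows=[
    [1,[0,0,0],[0,0,0]],
    [1,[0,0,-0.7],[0,0,0]],
    [1,[0,0,-1],[0,0,0]],
    [1,[0,0,-1.5],[0,0,0]],
    [1,[0,0,-2],[0,0,0]],
    [1,[0,0,-2],[0,0,0]],
    [1,[0,0,-2],[0,0,0]],
    [1,[0,0,-2],[0,0,0]],
    [1,[0,0,-0.8],[0,0,0]],
    [1,[0,0,0],[0,0,0]],
    [1,[0,0,0],[0,0,0]],
  ],
)

```text
clock: 8.72
position: [0.5091, -0.161, 0.1561]
orientation: [-0.0, -0.043, 0.999, 0.0]
ft_force: [-0.6, 0.4, -1.9]
width: 0.015
grasp_force: 77.9
```

```bash
python3 - <<'E'
from h import *
st()
p=manip.read_camera("wrist");cv2.imwrite("pics/w3.png",p["color"])
w=wcloud(p);X,Y,Z=[w[...,i] for i in range(3)]
H,S,V,n=masks(p,w,(.508,-.16),.06)
m=n&(S<70)&(Z>.09)&(Z<.15);print(m.sum());rect("metal",w[m])
for s in ["scene","top"]:
    p=manip.read_camera(s);np.savez(s+"1.npz",w=cloud(p),c=p["color"])
q=p["color"];w=cloud(p);X,Y,Z=[w[...,i] for i in range(3)]
H,S,V,n=masks(p,w,(.57,0),.1)
rect("blue",w[n&(H>100)&(H<130)&(S>100)&(Z>.02)]);rect("yellow",w[n&(H>22)&(H<35)&(S>120)&(Z>.02)])
E
```

```text
clock 8.7167
joint_pos [-4.9630e-01  6.2100e-02  1.9936e+00 -1.0000e-04  1.0863e+00 -2.1532e+00]
position [ 0.5091 -0.161   0.1561]
orientation [-2.000e-04 -4.310e-02  9.991e-01  1.000e-04]
ft_force [-0.6225  0.4149 -1.8923]
width 0.015
grasp_force 77.9443
8847
metal 8847 [ 496.2 -173.3] [45.4 75.3] 50.0 z [0.1287 0.1342 0.1354]
blue 263 [613.4   7.1] [78.4 13.9] 88.4 z [0.026  0.0291 0.0324]
yellow 270 [568.1 -39.7] [14.  71.5] 80.2 z [0.0264 0.0296 0.0338]
```

View pics/w3.png

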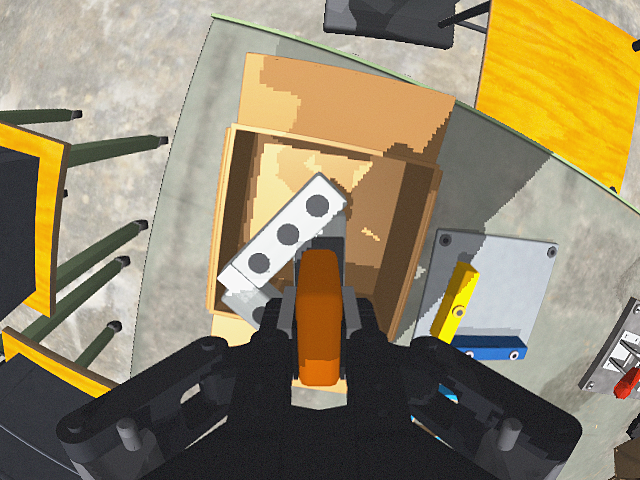

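Call:
servo_tool(
  rows=[
    [1,[-0.51,1.35,0],[0,0,0]],
    [1,[-1.11,2.91,0],[0,0,0]],
    [1,[-1.11,2.91,0],[0,0,0]],
    [1,[-1.11,2.91,0],[0,0,0]],
    [1,[-1.11,2.91,0],[0,0,0]],
    [1,[-1.11,2.91,0],[0,0,0]],
    [1,[-0.62,1.55,0],[0,0,0]],
    [1,[0,0,0],[0,0,-0.1]],
    [1,[0,0,0],[0,0,-0.1]],
    [1,[0,0,0],[0,0,-0.1]],
    [1,[0,0,0],[0,0,-0.1]],
    [1,[0,0,0],[0,0,-0.1]],
  ],
)

```text
clock: 9.87
position: [0.5601, 0.0187, 0.1545]
orientation: [-0.001, -0.291, 0.957, 0.001]
ft_force: [0.5, -0.5, -2.4]
width: 0.0148
grasp_force: 78.2
```

Call:
servo_tool(
  rows=[
    [1,[0,0,0],[0,0,-0.1]],
    [1,[0,0,0],[0,0,-0.074]],
    [1,[0,0,2],[0,0,0]],
    [1,[0,0,2],[0,0,0]],
    [1,[0,0,2],[0,0,0]],
    [1,[0,0,1],[0,0,0]],
    [1,[0,0,0],[0,0,0]],
    [1,[0,0,0],[0,0,0]],
  ],
)

```text
clock: 10.53
position: [0.5603, 0.0186, 0.0852]
orientation: [-0.001, -0.371, 0.929, 0.001]
ft_force: [0.7, -0.3, -1.8]
width: 0.0149
grasp_force: 78.3
```

```bash
cat > look.py <<'E'
from h import *
import sys
st();pos,r=tool();m=r.as_matrix();print("toolx ang",np.degrees(np.arctan2(m[1,0],m[0,0])),"y",np.degrees(np.arctan2(m[1,1],m[0,1])))
p=manip.read_camera("wrist");cv2.imwrite("pics/%s.png"%sys.argv[1],p["color"])
w=wcloud(p);X,Y,Z=[w[...,i] for i in range(3)]
H,S,V,n=masks(p,w,(.57,0),.11)
rect("blue",w[n&(H>100)&(H<130)&(S>100)&(Z>.022)]);rect("yellow",w[n&(H>22)&(H<35)&(S>120)&(Z>.022)])
n&=(np.hypot(X-pos[0],Y-pos[1])<.08)
zt=float(sys.argv[2]);mm=n&(S<70)&(V>90)&(abs(Z-zt)<.012);print(mm.sum());rect("metal",w[mm])
E
python3 look.py w4 0.065
```

```text
clock 10.5333
joint_pos [-0.1478  0.2178  1.9661 -0.      0.9603 -2.4788]
position [0.5603 0.0186 0.0852]
orientation [-1.100e-03 -3.710e-01  9.286e-01  7.000e-04]
ft_force [ 0.7352 -0.2584 -1.7586]
width 0.0149
grasp_force 78.3304
toolx ang -136.4458549970223 y 133.55395602846664
blue 1295 [563.  11.] [ 61.5 138.3] 66.4 z [0.0252 0.0273 0.1626]
yellow 3002 [568.2 -39.8] [13.7 72.6] 80.5 z [0.0261 0.0272 0.0311]
7500
metal 7500 [557.3   1.3] [45.2 75.3] 88.4 z [0.0585 0.0634 0.0646]
```

View pics/w4.png

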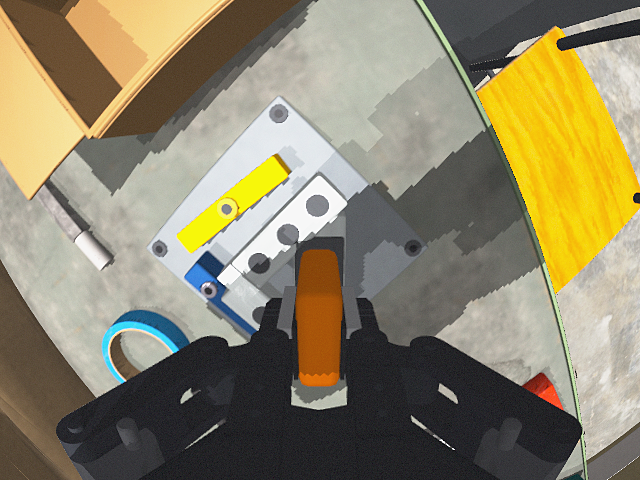

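Call:
servo_tool(
  rows=[
    [1,[0,0,1.2],[0,0,0]],
    [1,[0,0,1.2],[0,0,0]],
    [1,[0,0,1],[0,0,0]],
    [1,[0,0,0.6],[0,0,0]],
    [1,[0,0,0.2],[0,0,0]],
    [1,[0,0,0.1],[0,0,0]],
    [1,[0,0,0],[0,0,0]],
    [1,[0,0,0],[0,0,0]],
  ],
)

```text
clock: 11.25
position: [0.5614, 0.0184, 0.0437]
orientation: [0.0, -0.371, 0.929, -0.0]
ft_force: [-0.2, -0.2, -2.3]
width: 0.0153
grasp_force: 78.3
```

Call:
servo_tool(
  rows=[
    [1,[0,0,0.1],[0,0,0]],
    [1,[0,0,0.1],[0,0,0]],
    [1,[0,0,0],[0,0,0]],
    [1,[0,0,0],[0,0,0]],
  ],
)

```text
clock: 11.58
position: [0.561, 0.0185, 0.0414]
orientation: [0.0, -0.371, 0.929, -0.0]
ft_force: [-0.1, -1.1, -2.5]
width: 0.0147
grasp_force: 78.3
```

Call:
servo_tool(
  rows=[
    [1,[0,0,0.1],[0,0,0]],
    [1,[0,0,0],[0,0,0]],
    [1,[0,0,0.05],[0,0,0]],
    [1,[0,0,0],[0,0,0]],
    [1,[0,0,0],[0,0,0]],
  ],
)

```text
clock: 12.0
position: [0.5614, 0.0184, 0.041]
orientation: [0.0, -0.371, 0.929, -0.0]
ft_force: [-3.1, -0.5, 6.2]
width: 0.0148
grasp_force: 79.5
```

Call:
servo_tool(
  rows=[
    [1,[-0.145,-0.138,0],[0,0,0]],
    [1,[-0.145,-0.138,0],[0,0,0]],
    [1,[-0.145,-0.138,0],[0,0,0]],
    [1,[-0.145,-0.138,0],[0,0,0]],
    [1,[-0.145,-0.138,0],[0,0,0]],
    [1,[-0.072,-0.069,0],[0,0,0]],
    [1,[0,0,0],[0,0,0]],
  ],
)

```text
clock: 12.58
position: [0.5719, 0.0183, 0.0411]
orientation: [-0.001, -0.371, 0.928, 0.0]
ft_force: [-6.0, -1.9, 7.1]
width: 0.0147
grasp_force: 79.7
```

Call:
servo_tool(
  rows=[
    [1,[-0.072,-0.069,0],[0,0,0]],
    [1,[-0.036,-0.035,0],[0,0,0]],
    [1,[0,0,0],[0,0,0]],
    [1,[0,0,0],[0,0,0]],
  ],
)

```text
clock: 12.92
position: [0.572, 0.0183, 0.0412]
orientation: [-0.003, -0.372, 0.928, 0.001]
ft_force: [-9.2, -1.4, 11.5]
width: 0.0148
grasp_force: 80.4
```

Call:
servo_tool(
  rows=[
    [1,[0.138,-0.145,0],[0,0,0]],
    [1,[0.138,-0.145,0],[0,0,0]],
    [1,[0.138,-0.145,0],[0,0,0]],
    [1,[0.138,-0.145,0],[0,0,0]],
    [1,[0.138,-0.145,0],[0,0,0]],
    [1,[0.069,-0.072,0],[0,0,0]],
    [1,[0.035,-0.036,0],[0,0,0]],
    [1,[0,0,0],[0,0,0]],
    [1,[0,0,0],[0,0,0]],
  ],
)

```text
clock: 13.67
position: [0.5719, 0.0104, 0.0413]
orientation: [-0.001, -0.371, 0.929, 0.004]
ft_force: [-8.6, 11.6, 12.3]
width: 0.0153
grasp_force: 80.5
```

```bash
python3 look.py w5 0.020
```

```text
clock 13.6667
joint_pos [-0.1613  0.3102  1.9489  0.0067  0.8889 -2.4966]
position [0.5719 0.0104 0.0413]
orientation [-0.0014 -0.3711  0.9286  0.0039]
ft_force [-8.5885 11.6084 12.3305]
width 0.0153
grasp_force 80.4997
toolx ang -136.43843478228516 y 133.56167895663654
blue 2223 [569.7   1.9] [ 93.6 102.6] 89.6 z [0.0234 0.0271 0.1077]
yellow 4971 [554.6 -53. ] [93.  78.2] 57.7 z [0.0262 0.0273 0.031 ]
7891
metal 7891 [575.7  -1.2] [99.8 89.1] 89.2 z [0.0144 0.0193 0.0292]
```

View pics/w5.png

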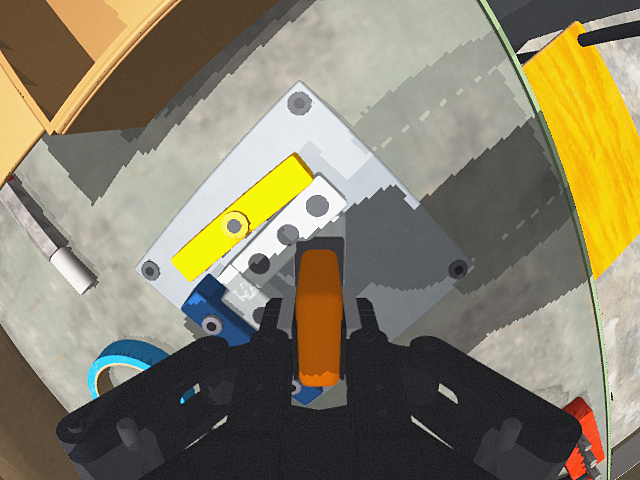

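Call:
servo_tool(
  rows=[
    [1,[0,0,-0.1],[0,0,0]],
    [1,[0.069,-0.072,0],[0,0,0]],
    [1,[0.069,-0.072,0],[0,0,0]],
    [1,[0.069,-0.072,0],[0,0,0]],
    [1,[0,0,0],[0,0,0]],
    [1,[0,0,0],[0,0,0]],
  ],
)

```text
clock: 14.22
position: [0.5718, 0.0066, 0.0413]
orientation: [-0.001, -0.371, 0.929, 0.003]
ft_force: [-6.7, 8.3, 8.3]
width: 0.015
grasp_force: 79.8
```

Call:
servo_tool(
  rows=[
    [1,[0.069,-0.072,0],[0,0,0]],
    [1,[0.035,-0.036,0],[0,0,0]],
    [1,[0,0,0],[0,0,0]],
    [1,[0,0,0],[0,0,0]],
  ],
)

```text
clock: 14.55
position: [0.5718, 0.0063, 0.0413]
orientation: [-0.001, -0.371, 0.929, 0.004]
ft_force: [-5.5, 11.6, 7.8]
width: 0.0149
grasp_force: 79.9
```

```bash
cat > look2.py <<'E'
from h import *
import sys
p=manip.read_camera("wrist");cv2.imwrite("pics/%s.png"%sys.argv[1],p["color"])
w=wcloud(p);X,Y,Z=[w[...,i] for i in range(3)]
H,S,V,n=masks(p,w,(.57,-.02),.09)
y=n&(H>22)&(H<35)&(S>120)&(Z>.022)&(Z<.036)
k,l,s,_=cv2.connectedComponentsWithStats(cv2.morphologyEx(y.astype(np.uint8),cv2.MORPH_OPEN,np.ones((3,3))));y=l==1+np.argmax(s[1:,4])
b=n&(H>100)&(H<130)&(S>100)&(Z>.02)&(Z<.036)&(X>.59);rect("yellow",w[y]);rect("blue",w[b])
m=n&(S<70)&(V>150)&(Z>.017)&(Z<.027);k,l,s,_=cv2.connectedComponentsWithStats(m.astype(np.uint8));m=l==1+np.argmax(s[1:,4]);rect("metal",w[m])
# gap along the leg: yellow face (max y) vs metal face (min y) per x bin
for a in np.arange(.535,.606,.01):
    f=lambda M:w[M&(abs(X-a)<.004)][:,1]
    A,B=f(y),f(m);print(round(a,3),np.round([np.percentile(A,98) if len(A) else np.nan,np.percentile(B,2) if len(B) else np.nan],4))
E
python3 look2.py w6
```

```text
yellow 4919 [568.3 -39.9] [13.7 72.2] 88.8 z [0.0262 0.0273 0.031 ]
blue 1943 [613.4   7. ] [82.  15.2] 88.5 z [0.0214 0.0269 0.0281]
metal 4121 [569.3 -22.7] [78.2 28.4] 9.3 z [0.0183 0.0194 0.0205]
0.535 [-0.0327 -0.0313]
0.545 [-0.0328 -0.0315]
0.555 [-0.0331 -0.0324]
0.565 [-0.0335 -0.0319]
0.575 [-0.0336 -0.033 ]
0.585 [-0.0338 -0.0323]
0.595 [-0.034  -0.0321]
0.605 [-0.0343 -0.025 ]
```

View pics/w6.png

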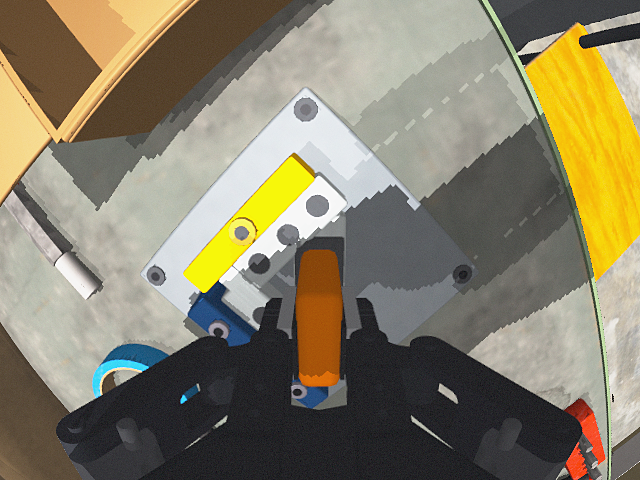

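Call:
servo_tool(
  rows=[
    [1,[0,0,0],[0.005,0,0]],
    [1,[0,0,0.05],[0.005,0,0]],
    [1,[-0.072,-0.069,0],[0,0,0]],
    [1,[0.035,-0.036,0],[0,0,0]],
    [1,[0,0,0],[0,0,0]],
    [1,[0,0,0],[0,0,0]],
    [1,[0,0,0],[0,0,0]],
  ],
)

```text
clock: 15.18
position: [0.5717, 0.0065, 0.0411]
orientation: [-0.001, -0.371, 0.929, 0.001]
ft_force: [-10.3, 13.4, 13.2]
width: 0.0149
grasp_force: 80.6
```

```bash
python3 look2.py w7; python3 - <<'E'
from h import *
st()
p=manip.read_camera("top");w=cloud(p);X,Y,Z=[w[...,i] for i in range(3)]
C=(X>.38)&(X<.64)&(Y<-.12)&(Y>-.2)&(Z>.06)
for s in(-1,1):
    k=C&(s*(X-.505)>.07);print("flap",s,k.sum(),np.round([X[k].min(),X[k].max(),Z[k].min(),Z[k].max()],3))
for t in ["tape","plug","bit_block"]: print(t,[(np.round(d["xyz"],3).tolist(),round(d["score"],2)) for d in manip.search_frame(p,t)[:2]])
E
```

```text
yellow 4895 [568.3 -39.8] [13.7 71.9] 88.7 z [0.0261 0.0272 0.0311]
blue 1945 [613.3   7. ] [82.  14.7] 88.4 z [0.0215 0.0269 0.0281]
metal 4315 [569.2 -22.6] [77.9 28.7] 9.3 z [0.0182 0.0192 0.0203]
0.535 [-0.0327 -0.0314]
0.545 [-0.0328 -0.0315]
0.555 [-0.0331 -0.0325]
0.565 [-0.0335 -0.0319]
0.575 [-0.0337 -0.033 ]
0.585 [-0.0338 -0.0322]
0.595 [-0.0339 -0.0322]
0.605 [-0.0342 -0.025 ]
clock 15.2333
joint_pos [-1.6640e-01  3.0830e-01  1.9518e+00  8.0000e-04  8.8300e-01 -2.4974e+00]
position [0.5717 0.0065 0.0411]
orientation [-5.000e-04 -3.708e-01  9.287e-01  7.000e-04]
ft_force [-10.941   13.7984  13.3304]
width 0.0153
grasp_force 80.6476
flap -1 978 [0.396 0.435 0.073 0.09 ]
flap 1 924 [0.575 0.615 0.074 0.09 ]
tape [([0.705, -0.018, 0.018], 0.59)]
plug [([0.664, -0.135, 0.013], 0.76)]
bit_block [([0.537, 0.276, 0.022], 0.75)]
```

```bash
python3 -c "
from bench import manip
print(manip.finish_job())"
```

```text
the job is handed in; nothing more can be done
None
```

I handed the job in at about 15 s. Both flaps are wide open, and the square lies flat on the jig plate, still gripped by its handle and pressed against both fences at about 11–14 N. The yellow fence is square to the blue within about 0.3°. In the last top view the tape, plug and bit block were within about 5 mm of where they started, which is about the detector's own error.

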